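# Load the stain bottles into their holders in staining order

### The job

Get the staining place ready: stand each of the four amber dropper bottles upright in the dish-shaped holder of its own colour, one at a time in staining order - violet, then yellow, then green, then red - without tipping any bottle over. Leave the two white specimen pots where they are, although their lids are red and yellow too.

Things in the scene. Friction and masses are not known exactly. Their poses are not given: they have to be found in the camera images.
- bottle_violet: The violet stain: a loose round amber-glass dropper bottle with a violet screw collar and violet rubber bulb on top. Body 34 mm diameter, straight up to 54 mm, then a shoulder; collar 25 mm diameter from 60 to 73 mm; bulb 15 mm diameter; 88 mm tall in all; about 75 g. A paper label with a coloured stripe goes round the body. Origin: centre of its underside; z up along the bottle.
- bottle_yellow: The yellow stain: a loose round amber-glass dropper bottle with a yellow screw collar and yellow rubber bulb on top. Body 34 mm diameter, straight up to 54 mm, then a shoulder; collar 25 mm diameter from 60 to 73 mm; bulb 15 mm diameter; 88 mm tall in all; about 75 g. A paper label with a coloured stripe goes round the body. Origin: centre of its underside; z up along the bottle.
- bottle_green: The green stain: a loose round amber-glass dropper bottle with a green screw collar and green rubber bulb on top. Body 34 mm diameter, straight up to 54 mm, then a shoulder; collar 25 mm diameter from 60 to 73 mm; bulb 15 mm diameter; 88 mm tall in all; about 75 g. A paper label with a coloured stripe goes round the body. Origin: centre of its underside; z up along the bottle.
- bottle_red: The red stain: a loose round amber-glass dropper bottle with a red screw collar and red rubber bulb on top. Body 34 mm diameter, straight up to 54 mm, then a shoulder; collar 25 mm diameter from 60 to 73 mm; bulb 15 mm diameter; 88 mm tall in all; about 75 g. A paper label with a coloured stripe goes round the body. Origin: centre of its underside; z up along the bottle.
- holder_violet: The violet bottle holder: a low round open dish, violet all over, fixed to the bench. Outer diameter 72 mm at the foot and 68 mm at the rim, rim 16 mm high, recess 56 mm across at the rim, flat floor 4 mm above the bench. Origin: centre of its underside, on the bench; z up.
- holder_yellow: The yellow bottle holder: a low round open dish, yellow all over, fixed to the bench. Outer diameter 72 mm at the foot and 68 mm at the rim, rim 16 mm high, recess 56 mm across at the rim, flat floor 4 mm above the bench. Origin: centre of its underside, on the bench; z up.
- holder_green: The green bottle holder: a low round open dish, green all over, fixed to the bench. Outer diameter 72 mm at the foot and 68 mm at the rim, rim 16 mm high, recess 56 mm across at the rim, flat floor 4 mm above the bench. Origin: centre of its underside, on the bench; z up.
- holder_red: The red bottle holder: a low round open dish, red all over, fixed to the bench. Outer diameter 72 mm at the foot and 68 mm at the rim, rim 16 mm high, recess 56 mm across at the rim, flat floor 4 mm above the bench. Origin: centre of its underside, on the bench; z up.
- pot_red: A bystander: loose white plastic specimen pot with a flat red lid 55 mm in diameter, 60 mm tall, about 90 g; not a stain bottle. Origin: centre of its underside; z up.
- pot_yellow: A bystander: loose white plastic specimen pot with a flat yellow lid 55 mm in diameter, 60 mm tall, about 90 g; not a stain bottle. Origin: centre of its underside; z up.

How it is judged:
By the outcome, as a careful person would: the job done as asked, in the order asked, and still so for the second after the job is handed in, with the robot touching nothing.
It also fails if it takes over 102 s, if anything falls off the work surface, if the arm or the gripper's body presses on something with over 40 N, if the wrist force passes 120 N, or if a joint passes its speed limit or range.

### The arm

A 6-joint arm with a two-finger parallel gripper is mounted at the origin on the work surface. World frame = base frame: x ahead of the robot, y to its left, z up, the work surface at z = 0. Lengths are in m, angles in rad, forces in N, time in s.
With the tool pointing down it reaches from about 0.25 to 0.775 m from the base axis. Payload 4 kg.
Tool frame: the origin (TCP) lies midway between the tips of the shut fingers; the grasp point (between the pads) lies 19 mm behind it (robot.hold_point_z is the distance from the TCP to the grasp point, in m); z points along the fingers, y is the line along which they close (so a half turn about z gives the same grasp; the last joint's range is limited). The gripper opens to 94 mm and grips with 3 to 60 N. Pads are 16 mm wide; open, the fingers measure 119 mm over their backs; the gripper's body (75 mm by 177 mm) begins 78 mm behind the grasp point.
Start: joints at [-1.343, 0.087, 1.371, -0, 1.684, -0.103], TCP at [0.179, -0.52, 0.178] pointing down, gripper open.
Joint ranges: [-3.1, 3.1], [-0.76, 2.03], [0.27, 2.55], [-1.08, 4.22], [0.17, 2.65], [-2.57, 2.57]. Speed limits (rad/s): [2.79, 2.79, 3.14, 3.14, 3.14, 3.14].

### API

Orientations are given as [roll, pitch, yaw] about the fixed x, y, z axes, in that order (R = Rz(yaw) Ry(pitch) Rx(roll)).
In Python, from bench import readout, imaging, robot gives the robot as it stands.
- The arm moves only by the tool carry_out, never from a script. Its argument "motion" is text: rows parted by semicolons, each of 7 numbers parted by spaces: the shift along the tool's x, y, z each as a share of 200 mm, from -1 to 1, then the turn, a rotation vector about the tool's x, y, z each as a share of 120 degrees, from -1 to 1, then the opening, from 0 (shut) to 1 (fully open). A call has 1 to 12 rows; each row shifts and turns the commanded pose from where the row before left it, along the tool's axes as they then stand; what a row does not reach is not made up. A row lasts 1/8 s, in which the tool goes at most 62.5 mm and 10.7 degrees, less where a joint would pass 70% of its speed; a pose out of reach is approached as far as the arm can. A call with a number of a shift or a turn outside -1 to 1 is refused whole. A call with a gripper value outside its range is refused whole. The fingers move at their own pace and stop on an object; the grip force is fixed at half the most. Time passes only in rows, so rows that do not move let the fingers close. It gives the time, the measured TCP pose, the force, the opening and the grip force at its end, in the units of the state.
- readout.get_obs(): the state, without advancing time (a new reading comes with each control period).
- imaging.snapshot(name): name is "scene" or "top"; returns a dict with "pixels" (400x640x3 uint8, red, green, blue), "fx", "fy", "cx", "cy" (pixels), "R" (3x3) and "t" (3): a world point X has camera coordinates R X + t. Camera axes: x right, y down, z forward; pixel columns grow to the right and rows downward; lengths in m; the calibration is good to about 2 mm. A picture is of the moment at which its call begins. There is no depth.
- robot.close_job(): hands the job in; it is judged then, once.
The state is a dict: "time": time; "joint_positions": joint angles; "qvel": joint speeds; "joint_torque": joint torques, N m; "tool_pos": TCP position; "ee_rot": TCP orientation; "wrist_force": force on the tool from outside, world axes, zero at the start; "wrist_torque": the same for the moment, N m; "width": finger opening in m; "finger_force": force on a finger pad.
Only numpy, scipy, OpenCV 4.12 (cv2) and the standard library are available. Lean on these libraries where they do the work, as an engineer would, in place of code of your own. Each camera call takes 0.05 s, during which the arm holds its last target. There are 200 camera calls.

## Working session

There is one attempt and no reset: what is moved stays moved. The work goes in short steps, Python scripts to look and compute and a tool call to move; the robot and the scene stay as the last step left them, time stands still between calls to the robot, and variables do not carry over. Pictures are saved under pics/ and viewed, at most 14 in all, crops included, and the job is handed in when it is done.

Besides the shell and the picture viewer there is one more tool, called after "Call:" by a JSON object that holds its "method" and its "body". carry_out: Moves the arm, as the interface text tells. Its arguments: {"type":"object","properties":{"motion":{"type":"string"}},"required":["motion"]}

```bash
mkdir -p pics; python3 - <<'E'
from bench import readout, imaging, robot
import cv2
print(readout.get_obs(), robot.hold_point_z)
for n in("top","scene"):
    s=imaging.snapshot(n); cv2.imwrite(f"pics/{n}0.png",s["pixels"][:,:,::-1]); print({k:v for k,v in s.items() if k!="pixels"})
E
```

```text
{'time': 0.0, 'joint_positions': array([-1.34307283e+00,  8.79383475e-02,  1.37218196e+00, -3.56327281e-05,
        1.68358418e+00, -1.03121254e-01]), 'qvel': array([-0.00120218, -0.00111693,  0.00022683,  0.00125393, -0.00195007,
       -0.00093427]), 'joint_torque': array([-2.35083762e-04, -3.40183675e+01, -3.02428687e+01,  7.17665185e-02,
        3.31965520e-02, -1.86435614e-04]), 'tool_pos': array([ 0.17850349, -0.51961481,  0.17665   ]), 'ee_rot': array([-3.13948839e+00, -1.82162944e-04,  3.30840590e-01]), 'wrist_force': array([-0.6951739 , -0.2723177 ,  0.06035693]), 'wrist_torque': array([ 0.02621276, -0.03732895, -0.00322476]), 'finger_force': 0.0, 'width': 0.0939583529040425} 0.0188
{'fx': 385.9996461730774, 'fy': 385.9996461730774, 'cx': 319.0872613319905, 'cy': 192.30977747321216, 'R': array([[ 0.00584526, -0.99987593, -0.01462706],
       [-0.99522396, -0.00439147, -0.09751913],
       [ 0.0974428 ,  0.01512722, -0.99512616]]), 't': array([-9.28397252e-04,  5.47632944e-01,  1.00163550e+00])}
{'fx': 513.926566556077, 'fy': 513.926566556077, 'cx': 321.80201011038884, 'cy': 200.26078987221882, 'R': array([[-0.77986612,  0.62574872,  0.01572825],
       [ 0.47689565,  0.61025168, -0.63258471],
       [-0.40543727, -0.48583065, -0.77433145]]), 't': array([ 0.41945329, -0.22239094,  1.39371246])}
```

View pics/top0.png

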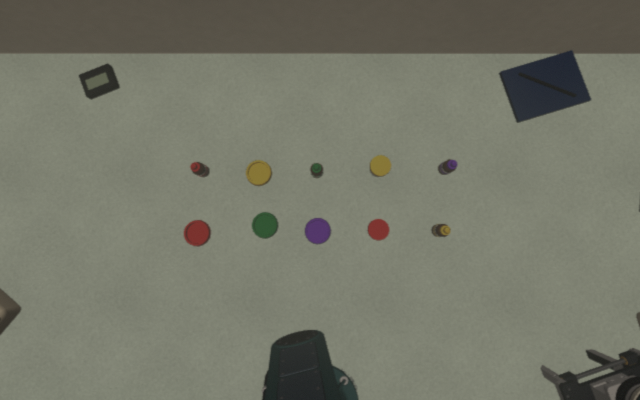

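View pics/scene0.png

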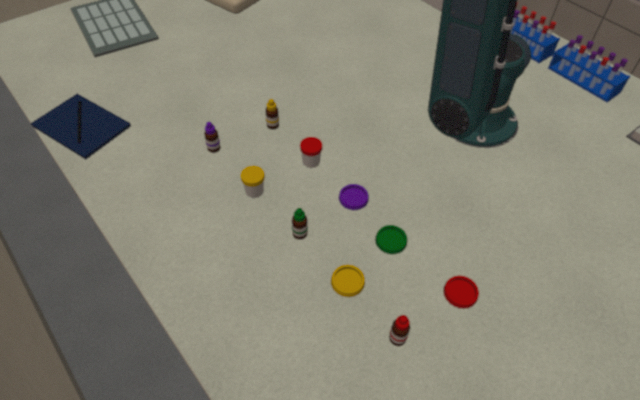

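The top view shows the bottles at red (197,168), green (316,169), violet (450,165) and yellow (445,230). The holders are at yellow (259,173), red (197,233), green (265,225) and violet (318,231), and the pot lids at (380,166) and (378,230). The scene view shows all the same objects upright and clear of each other.

```bash
cat > h.py <<'E'
from bench import readout, imaging, robot
import numpy as np, cv2
from scipy.spatial.transform import Rotation as Ro
HUE={'violet':(125,150),'yellow':(18,32),'green':(50,85),'red':None}
def blobs(px,c):
    h=cv2.cvtColor(px,cv2.COLOR_RGB2HSV); H,S,V=h[...,0].astype(int),h[...,1],h[...,2]
    m=((H<6)|(H>172)) if c=='red' else (H>=HUE[c][0])&(H<=HUE[c][1])
    m=(m&(S>130)&(V>45)).astype(np.uint8)
    n,l,st,ce=cv2.connectedComponentsWithStats(m)
    return [(int(st[i,4]),tuple(st[i,:4].tolist()),ce[i].round(1)) for i in range(1,n) if st[i,4]>=12]
def ray(s,p):
    R,t=np.array(s['R']),np.array(s['t'])
    return -R.T@t, R.T@np.array([(p[0]-s['cx'])/s['fx'],(p[1]-s['cy'])/s['fy'],1])
def onplane(s,p,z):
    o,d=ray(s,p); return o+d*(z-o[2])/d[2]
def tri(s1,p1,s2,p2):
    o1,d1=ray(s1,p1);o2,d2=ray(s2,p2)
    k=np.linalg.lstsq(np.stack([d1,-d2],1),o2-o1,rcond=None)[0]
    a,b=o1+k[0]*d1,o2+k[1]*d2
    return (a+b)/2,np.linalg.norm(a-b)
def shift(target):
    o=readout.get_obs(); R=Ro.from_euler('xyz',o['ee_rot']).as_matrix()
    return (R.T@(np.array(target)-o['tool_pos'])/0.2).round(3)
E
python3 - <<'E'
from h import *
T,S=imaging.snapshot("top"),imaging.snapshot("scene")
for c in HUE:
    for n,s in(("top",T),("scene",S)):
        for a,b,p in blobs(s['pixels'],c): print(c,n,a,b,p,'z.016',onplane(s,p,.016)[:2].round(4),'z.076',onplane(s,p,.076)[:2].round(4))
E
```

```text
violet scene 18 (514, 11, 5, 6) [515.9  12.9] z.016 [-0.4901 -0.2535] z.076 [-0.3926 -0.2008]
violet scene 17 (533, 21, 5, 6) [534.8  23.7] z.016 [-0.4867 -0.1753] z.076 [-0.3894 -0.1278]
violet scene 43 (569, 36, 13, 11) [574.9  41. ] z.016 [-0.5064 -0.0384] z.076 [-4.078e-01  1.000e-04]
violet scene 20 (588, 42, 5, 6) [589.4  44.2] z.016 [-0.5276 -0.0006] z.076 [-0.4277  0.0355]
violet scene 50 (590, 47, 14, 12) [596.6  52.3] z.016 [-0.5075  0.0374] z.076 [-0.4088  0.071 ]
violet scene 23 (610, 53, 5, 7) [611.7  55.6] z.016 [-0.5292  0.0753] z.076 [-0.4291  0.1065]
violet scene 52 (612, 59, 15, 12) [619.4  64.3] z.016 [-0.508   0.1139] z.076 [-0.4093  0.1425]
violet scene 78 (206, 123, 9, 11) [209.6 128.4] z.016 [ 0.5971 -0.3901] z.076 [ 0.6234 -0.3285]
violet scene 543 (340, 185, 28, 24) [353.4 196.5] z.016 [0.4539 0.012 ] z.076 [0.4895 0.0473]
yellow top 306 (371, 156, 19, 20) [379.9 165.3] z.016 [ 0.6228 -0.162 ] z.076 [ 0.6126 -0.1534]
yellow top 459 (246, 161, 25, 24) [258.1 172.4] z.016 [0.6022 0.1678] z.076 [0.5932 0.1573]
yellow top 64 (441, 226, 9, 9) [444.7 229.8] z.016 [
[... 1002 characters left out ...]
29.   16.3] z.016 [-0.5079 -0.2141] z.076 [-0.4093 -0.164 ]
red scene 36 (540, 16, 6, 8) [542.4  19.4] z.016 [-0.5279 -0.1757] z.076 [-0.4279 -0.1281]
red scene 74 (543, 21, 13, 12) [549.   26.3] z.016 [-0.511 -0.138] z.076 [-0.4121 -0.0929]
red scene 35 (579, 45, 7, 8) [582.1  48.5] z.016 [-0.4893 -0.0014] z.076 [-0.3918  0.0348]
red scene 38 (601, 57, 8, 8) [604.5  60.2] z.016 [-0.4906  0.075 ] z.076 [-0.3931  0.1061]
red scene 330 (300, 137, 22, 19) [310.7 145.9] z.016 [ 0.4301 -0.1794] z.076 [ 0.4673 -0.1316]
red scene 868 (444, 276, 35, 32) [460.8 291.5] z.016 [0.4463 0.3342] z.076 [0.4825 0.3483]
red scene 183 (394, 315, 15, 17) [401.7 323. ] z.016 [0.5886 0.3094] z.076 [0.6154 0.3252]
```

```bash
sed -i 's/(S>130)&(V>45)/(S>th)\&(V>25)/; s/def blobs(px,c)/def blobs(px,c,th=110)/' h.py
python3 - <<'E'
from h import *
T,S=imaging.snapshot("top"),imaging.snapshot("scene")
for c in HUE:
    print(c,[ (a,b,p) for a,b,p in blobs(T['pixels'],c,80) if p[1]<260])
exp={'violet':((450,165),(318,231)),'yellow':((445,230),(259,173)),'green':((316,169),(265,225)),'red':((197,168),(197,233))}
es={'violet':((210,128),(353,196)),'yellow':((271,105),(348,280)),'green':((299,215),(391,239)),'red':((402,323),(461,291))}
def near(s,c,e): return min(blobs(s['pixels'],c,90),key=lambda b:np.hypot(*(b[2]-e)))
for c in HUE:
    for i,k in enumerate(("bottle","holder")):
        t,s=near(T,c,exp[c][i]),near(S,c,es[c][i]); P,g=tri(T,t[2],S,s[2]); z=(.073,.012)[i]
        print(c,k,t,s[0],s[2],'tri',P.round(4),'gap',g.round(4),'top',onplane(T,t[2],z)[:2].round(4),'scene',onplane(S,s[2],z)[:2].round(4))
im=cv2.resize(T['pixels'][140:260,170:470,::-1],None,fx=2.6,fy=2.6,interpolation=cv2.INTER_NEAREST); cv2.imwrite('pics/crop1.png',cv2.convertScaleAbs(im,alpha=1.5))
E
```

```text
violet [(57, (448, 160, 9, 9), array([451.6, 163.9])), (477, (305, 219, 25, 24), array([317.3, 230.5]))]
yellow [(354, (370, 155, 21, 21), array([379.9, 165.2])), (510, (246, 160, 26, 26), array([258.2, 172.3])), (97, (439, 225, 11, 11), array([444.3, 229.8]))]
green [(58, (312, 164, 9, 9), array([316.1, 167.7])), (460, (253, 213, 24, 25), array([264.3, 224.6]))]
red [(68, (191, 163, 9, 9), array([195. , 166.7])), (348, (368, 219, 21, 21), array([378. , 229.1])), (514, (184, 220, 26, 26), array([196.4, 232.6]))]
violet bottle (45, (448, 160, 8, 9), array([451.5, 163.8])) 86 [209.6 128.3] tri [ 0.6189 -0.3383  0.0665] gap 0.0005 top [ 0.6176 -0.336 ] scene [ 0.6219 -0.3319]
violet holder (465, (306, 219, 24, 24), array([317.3, 230.4])) 575 [353.3 196.5] tri [0.4471 0.0059 0.0051] gap 0.0014 top [0.4466 0.0063] scene [0.4517 0.0095]
yellow bottle (90, (439, 225, 11, 11), array([444.3, 229.8])) 101 [270.9 105.1] tri [ 0.4509 -0.316   0.0672] gap 0.0023 top [ 0.45   -0.3134] scene [ 0.4552 -0.3112]
yellow holder (498, (246, 160, 25, 25), array([258.1, 172.2])) 893 [347.4 280.3] tri [0.6048 0.169  0.006 ] gap 0.0015 top [0.6034 0.1685] scene [0.6079 0.171 ]
green bottle (13, (314, 165, 4, 4), array([315.5, 166.2])) 107 [298.9 214.9] tri [0.6105 0.011  0.0704] gap 0.0005 top [0.6103 0.0108] scene [0.6115 0.0128]
green holder (414, (255, 213, 22, 24), array([264.9, 224.7])) 682 [391.  239.1] tri [0.4613 0.1483 0.004 ] gap 0.0004 top [0.461  0.1472] scene [0.466  0.1516]
red bottle (68, (191, 163, 9, 9), array([195. , 166.7])) 182 [401.8 322.9] tri [0.6097 0.3229 0.0652] gap 0.0016 top [0.6079 0.3208] scene [0.6138 0.3244]
red holder (514, (184, 220, 26, 26), array([196.4, 232.6])) 890 [460.8 291.5] tri [0.4394 0.3325 0.0059] gap 0.002 top [0.4388 0.3313] scene [0.4439 0.3332]
```

View pics/crop1.png

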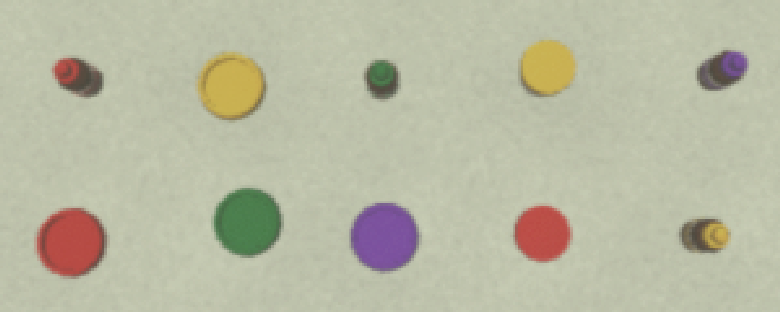

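The crop confirms every mask sits on its own object, and the two views agree to about 5 mm. First I'll square the yaw and head for the violet bottle at (0.619,-0.335).

Call:
{"method": "carry_out", "body": {"motion": "0 0 0 0 0 0.079 1;0 0 0 0 0 0.079 1;0.1 0 0 0 0 0 1;0.2 -0.1 0 0 0 0 1;0.25 -0.1 0 0 0 0 1;0.25 -0.1 0 0 0 0 1;0.25 -0.1 0 0 0 0 1;0.25 -0.1 0 0 0 0 1;0.25 -0.1 0 0 0 0 1;0.25 -0.1 0 0 0 0 1;0.2 -0.1 0 0 0 0 1;0 0 0 0 0 0 1"}}

```text
time: 1.8
tool_pos: [0.5821, -0.3568, 0.1763]
ee_rot: [-3.14, 0.0, 0.008]
wrist_force: [0.3, 0.0, -0.1]
width: 0.0943
finger_force: 0.0
```

```bash
python3 -c "
from h import *
print(shift([.619,-.335,.023]),readout.get_obs()['joint_positions'].round(2))"
```

```text
[ 0.186 -0.106  0.767] [-0.63  0.39  1.01  0.    1.75  0.93]
```

Call:
{"method": "carry_out", "body": {"motion": "0.1 -0.05 0 0 0 0 1;0.086 -0.056 0 0 0 0 1;0 0 0 0 0 0 1;0 0 0.2 0 0 0 1;0 0 0.2 0 0 0 1;0 0 0.2 0 0 0 1;0 0 0.1 0 0 0 1;0 0 0.067 0 0 0 1;0 0 0 0 0 0 1;0 0 0 0 0 0 1"}}

```text
time: 3.05
tool_pos: [0.6169, -0.3398, 0.0265]
ee_rot: [3.14, -0.003, -0.0]
wrist_force: [-0.6, 0.2, 0.6]
width: 0.0939
finger_force: 0.0
```

```bash
python3 - <<'E'
from h import *
S=imaging.snapshot("scene"); o=readout.get_obs(); print(o['tool_pos'],o['wrist_force'])
a=cv2.resize(S['pixels'][60:240,90:330,::-1],None,fx=2.5,fy=2.5); cv2.imwrite('pics/g1.png',a)
E
```

```text
[ 0.61700203 -0.33981042  0.02661712] [-0.31883379  0.13685605 -1.0122568 ]
```

View pics/g1.png

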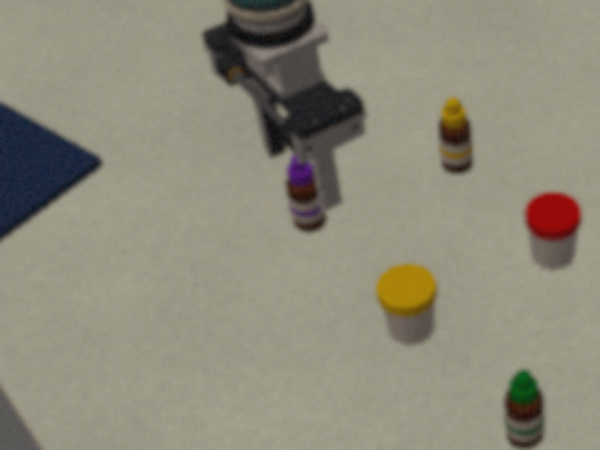

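The violet bottle (about (307,208) in the crop) looks nearer the camera than the finger midpoint (304,178). I'll check by projecting the TCP.

```bash
python3 - <<'E'
from h import *
S=imaging.snapshot("scene");T=imaging.snapshot("top")
def proj(s,X):
    c=np.array(s['R'])@X+s['t']; return np.array([s['fx']*c[0]/c[2]+s['cx'],s['fy']*c[1]/c[2]+s['cy']])
o=readout.get_obs();t=o['tool_pos']
a=cv2.resize(S['pixels'][100:180,170:270,::-1],None,fx=6,fy=6)
for z,c in((0,(255,255,255)),(.0266,(0,255,255)),(.073,(0,0,255))):
  for dy in (-.047,0,.047):
    p=(proj(S,np.array([t[0],t[1]+dy,z]))-[170,100])*6
    cv2.circle(a,tuple(p.astype(int).tolist()),4,c,-1)
cv2.imwrite('pics/g2.png',a)
print([b for b in blobs(S['pixels'],'violet',90) if b[2][1]>90],[b for b in blobs(T['pixels'],'violet',90) if b[2][1]<200], proj(S,np.array([.619,-.335,.073])),proj(S,np.array([.619,-.335,.0])))
E
```

```text
[(81, (205, 123, 10, 11), array([209.7, 128.6])), (574, (339, 184, 29, 26), array([353.3, 196.4]))] [] [209.97784964 127.09754228] [214.3676797 148.4442228]
```

View pics/g2.png

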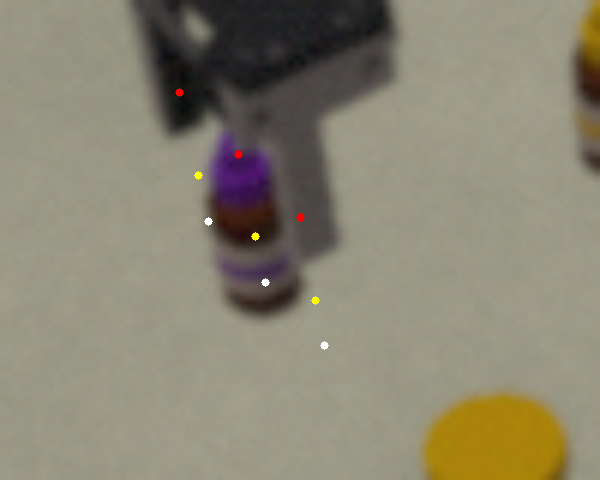

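The fingertips appear about 8 px higher than projected, so they are either raised while open or offset in x. I'll check from the top view.

```bash
python3 - <<'E'
from h import *
T=imaging.snapshot("top")
def proj(s,X):
    c=np.array(s['R'])@X+s['t']; return np.array([s['fx']*c[0]/c[2]+s['cx'],s['fy']*c[1]/c[2]+s['cy']])
print(-np.array(T['R']).T@T['t'])
t=readout.get_obs()['tool_pos']
a=cv2.convertScaleAbs(cv2.resize(T['pixels'][120:220,390:520,::-1],None,fx=6,fy=6),alpha=1.8)
for z,c in((.0266,(0,255,255)),(.056,(0,0,255)),(.123,(0,255,0))):
  for dy in (-.047,0,.047):
    p=(proj(T,np.array([t[0],t[1]+dy,z]))-[390,120])*6
    cv2.circle(a,tuple(p.astype(int).tolist()),4,c,-1)
cv2.imwrite('pics/g3.png',a)
E
```

```text
[ 0.44742069 -0.01367533  1.0501448 ]
```

View pics/g3.png

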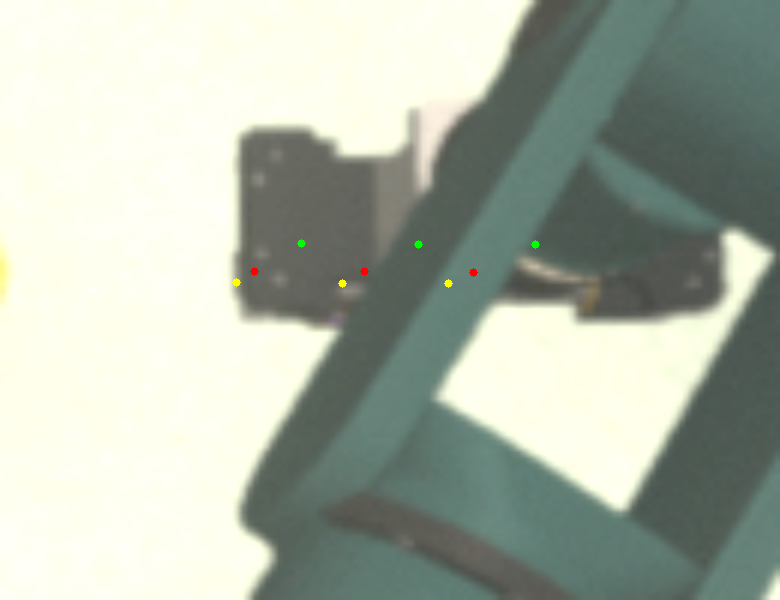

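The gripper body is centred on the TCP, so the fingers simply swing higher when open and come down as they close. I'll nudge y and close.

Call:
{"method": "carry_out", "body": {"motion": "0.01 -0.02 0 0 0 0 1;0 0 0.01 0 0 0 1;0 0 0 0 0 0 0.5;0 0 0 0 0 0 0.4;0 0 0 0 0 0 0.3;0 0 0 0 0 0 0.2;0 0 0 0 0 0 0.1;0 0 0 0 0 0 0.1;0 0 0 0 0 0 0.1;0 0 0 0 0 0 0.1"}}

```text
time: 4.5
tool_pos: [0.6179, -0.3353, 0.0225]
ee_rot: [3.141, -0.0, -0.0]
wrist_force: [0.6, 0.3, -0.8]
width: 0.0319
finger_force: 30.0
```

Call:
{"method": "carry_out", "body": {"motion": "0 0 -0.1 0 0 0 0.1;0 0 -0.15 0 0 0 0.1;0 0 -0.2 0 0 0 0.1;0 0 -0.2 0 0 0 0.1;0 0 -0.1 0 0 0 0.1;-0.1 -0.2 0 0 0 0 0.1;-0.15 -0.3 0 0 0 0 0.1;-0.15 -0.3 0 0 0 0 0.1;-0.15 -0.3 0 0 0 0 0.1;-0.15 -0.3 0 0 0 0 0.1;-0.1 -0.2 0 0 0 0 0.1;0 0 0 0 0 0 0.1"}}

```text
time: 6.0
tool_pos: [0.4654, -0.0291, 0.1745]
ee_rot: [3.141, -0.003, 0.004]
wrist_force: [0.2, -0.2, -1.2]
width: 0.0322
finger_force: 30.0
```

```bash
python3 - <<'E'
from h import *
S=imaging.snapshot("scene"); o=readout.get_obs(); print(o['tool_pos'],o['wrist_force'],o['width'],shift([.448,.007,.029]))
a=cv2.resize(S['pixels'][60:260,220:480,::-1],None,fx=3,fy=3); cv2.imwrite('pics/c1.png',a)
E
```

```text
[ 0.46618453 -0.03065844  0.17417291] [ 0.24102733 -0.49507742  0.10789679] 0.03240907670957622 [-0.093 -0.189  0.725]
```

View pics/c1.png

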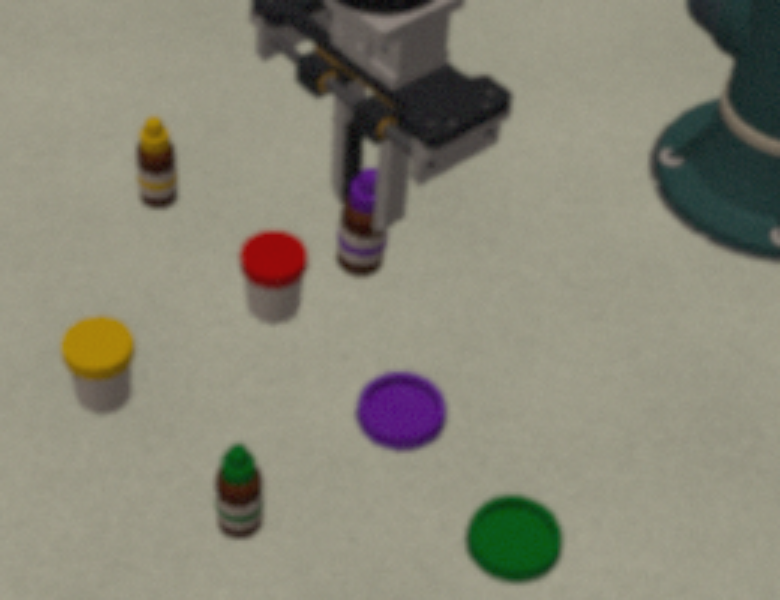

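The violet bottle is held clear of everything but leans slightly in the pads, with its base towards +x. I'll go on gently and let the dish floor right it.

Call:
{"method": "carry_out", "body": {"motion": "-0.05 -0.09 0 0 0 0 0.1;-0.05 -0.09 0 0 0 0 0.1;0 0 0 0 0 0 0.1;0 0 0.1 0 0 0 0.1;0 0 0.15 0 0 0 0.1;0 0 0.15 0 0 0 0.1;0 0 0.15 0 0 0 0.1;0 0 0.1 0 0 0 0.1;0 0 0.05 0 0 0 0.1;0 0 0 0 0 0 0.1"}}

```text
time: 7.3
tool_pos: [0.4458, 0.0044, 0.0319]
ee_rot: [3.141, 0.001, -0.0]
wrist_force: [-0.7, -0.0, 0.3]
width: 0.0321
finger_force: 30.0
```

```bash
python3 - <<'E'
from h import *
S=imaging.snapshot("scene"); o=readout.get_obs(); print(o['tool_pos'],o['wrist_force'],o['wrist_torque'],o['width'],shift([.445,.007,.027]))
a=cv2.resize(S['pixels'][120:240,300:430,::-1],None,fx=4,fy=4); cv2.imwrite('pics/c2.png',a)
E
```

```text
[0.44653972 0.00436921 0.032778  ] [-0.58328191  0.72976367 -1.20160431] [ 0.06051899  0.01881729 -0.01017676] 0.032423163870687444 [-0.008 -0.013  0.029]
```

View pics/c2.png

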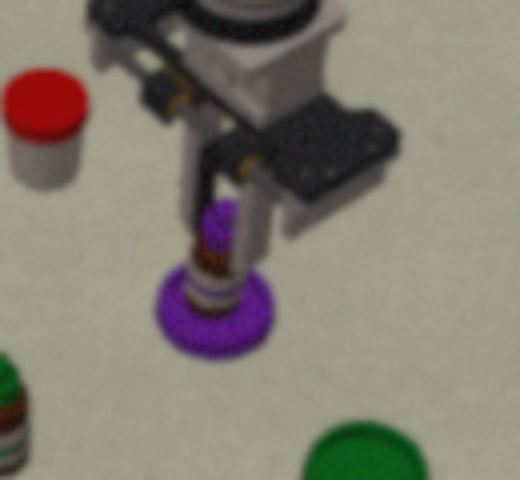

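The bottle is inside the violet dish: base at about (212,305) in the crop, dish centre at (215,312). I'll lower the last millimetres slowly.

Call:
{"method": "carry_out", "body": {"motion": "0 0 0.01 0 0 0 0.1;0 0 0.01 0 0 0 0.1;0 0 0.01 0 0 0 0.1;0 0 0 0 0 0 0.1"}}

```text
time: 7.85
tool_pos: [0.4462, 0.0046, 0.0265]
ee_rot: [3.141, -0.0, -0.0]
wrist_force: [0.2, 1.5, 0.1]
width: 0.0321
finger_force: 30.0
```

Call:
{"method": "carry_out", "body": {"motion": "0 0 0.006 0 0 0 0.1;0 0 0.006 0 0 0 0.1;0 0 0 0 0 0 0.1"}}

```text
time: 8.22
tool_pos: [0.4477, 0.0044, 0.0262]
ee_rot: [3.141, -0.004, -0.0]
wrist_force: [-1.0, -1.3, 8.9]
width: 0.0323
finger_force: 30.0
```

Call:
{"method": "carry_out", "body": {"motion": "0 0 0 0 0 0 0.4;0 0 0 0 0 0 0.5;0 0 0 0 0 0 0.7;0 0 0 0 0 0 1;0 0 0 0 0 0 1;0 0 0 0 0 0 1;0 0 -0.1 0 0 0 1;0 0 -0.2 0 0 0 1;0 0 -0.2 0 0 0 1;0 0 -0.2 0 0 0 1;0 0 -0.05 0 0 0 1;0 0 0 0 0 0 1"}}

```text
time: 9.72
tool_pos: [0.4461, 0.0046, 0.1736]
ee_rot: [3.141, -0.0, -0.0]
wrist_force: [-0.6, 0.2, -0.0]
width: 0.094
finger_force: 0.0
```

```bash
python3 - <<'E'
from h import *
S=imaging.snapshot("scene"); print(shift([.452,-.313,.177]))
a=cv2.resize(S['pixels'][60:260,240:430,::-1],None,fx=3,fy=3); cv2.imwrite('pics/c3.png',a)
E
```

```text
[ 0.033  1.588 -0.023]
```

View pics/c3.png

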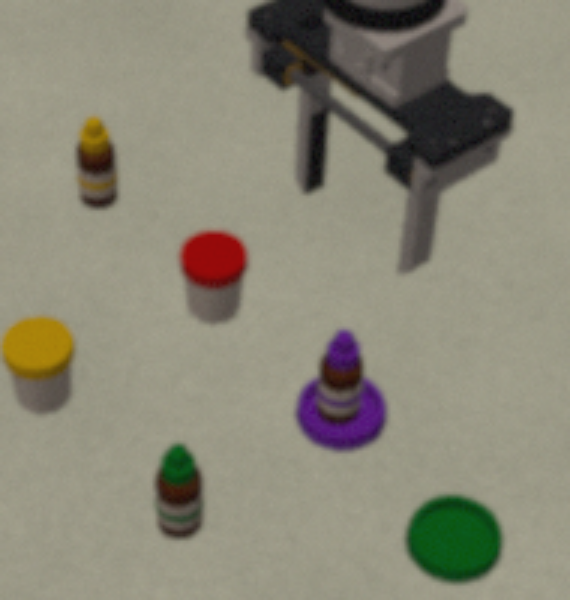

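The violet bottle stands upright in its dish. Next is yellow.

Call:
{"method": "carry_out", "body": {"motion": "0 0.15 0 0 0 0 1;0.01 0.25 0 0 0 0 1;0.01 0.25 0 0 0 0 1;0.013 0.25 0 0 0 0 1;0 0.25 0 0 0 0 1;0 0.25 0 0 0 0 1;0 0.15 0 0 0 0 1;0 0.038 0 0 0 0 1;0 0 0 0 0 0 1;0 0 0.15 0 0 0 1;0 0 0.2 0 0 0 1;0 0 0 0 0 0 1"}}

```text
time: 11.28
tool_pos: [0.4506, -0.3095, 0.1001]
ee_rot: [-3.136, 0.006, 0.002]
wrist_force: [0.3, -0.0, 0.1]
width: 0.0939
finger_force: 0.0
```

```bash
python3 -c "
from h import *
print(shift([.452,-.314,.023]))"
```

```text
[0.009 0.025 0.386]
```

Call:
{"method": "carry_out", "body": {"motion": "0.009 0.015 0 0 0 0 1;0 0 0.15 0 0 0 1;0 0 0.15 0 0 0 1;0 0 0.08 0 0 0 1;0 0 0 0 0 0 1;0 0 0 0 0 0 0.5;0 0 0 0 0 0 0.4;0 0 0 0 0 0 0.3;0 0 0 0 0 0 0.2;0 0 0 0 0 0 0.1;0 0 0 0 0 0 0.1;0 0 0 0 0 0 0.1"}}

```text
time: 12.78
tool_pos: [0.4546, -0.3165, 0.0283]
ee_rot: [3.14, -0.0, -0.0]
wrist_force: [-1.3, -2.0, 5.1]
width: 0.0276
finger_force: 11.6
```

The width is 27.6 mm, which is narrower than the body, so I'll look.

```bash
python3 - <<'E'
from h import *
S=imaging.snapshot("scene"); o=readout.get_obs(); print(o['tool_pos'],o['wrist_force'],o['width'],o['finger_force'])
a=cv2.resize(S['pixels'][50:170,220:340,::-1],None,fx=4.5,fy=4.5); cv2.imwrite('pics/d1.png',a)
E
```

```text
[ 0.45493175 -0.31714029  0.02912116] [ 1.08250051 -0.0317379   1.1650484 ] 0.024651664268073886 36.07958565241461
```

View pics/d1.png

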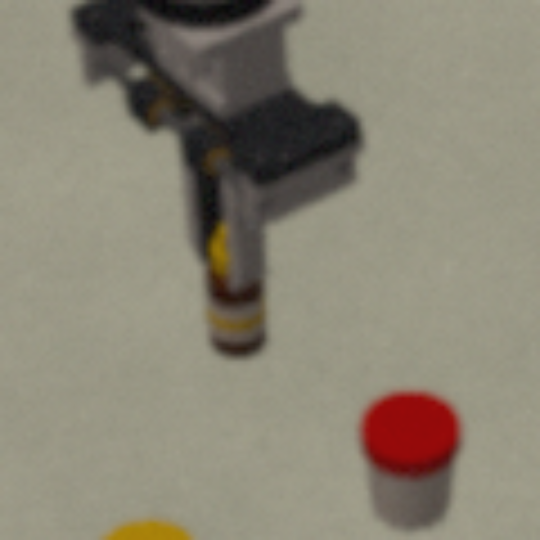

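The fingers are on the collar (width 24.7 mm), with tips at about z 0.055, so the true tips ride about 28 mm above the reported TCP. The bottle is still standing. I'll open, go 24 mm lower and re-grip on the body.

Call:
{"method": "carry_out", "body": {"motion": "0 0 0 0 0 0 0.3;0 0 0 0 0 0 0.35;0 0 0 0 0 0 0.5;0 0 0 0 0 0 0.8;0 0 0 0 0 0 1;0 0 0 0 0 0 1;0 0 0 0 0 0 1"}}

```text
time: 13.7
tool_pos: [0.4544, -0.316, 0.0279]
ee_rot: [3.142, 0.0, -0.0]
wrist_force: [-0.1, -0.4, 0.9]
width: 0.0793
finger_force: 0.0
```

```bash
python3 - <<'E'
from h import *
S=imaging.snapshot("scene"); o=readout.get_obs(); print(o['tool_pos'],o['wrist_force'],o['width'],shift([.452,-.314,.0]))
def proj(s,X):
    c=np.array(s['R'])@X+s['t']; return np.array([s['fx']*c[0]/c[2]+s['cx'],s['fy']*c[1]/c[2]+s['cy']])
print([b for b in blobs(S['pixels'],'yellow',90) if b[2][1]<150])
t=o['tool_pos']
a=cv2.resize(S['pixels'][50:170,220:340,::-1],None,fx=4.5,fy=4.5)
for z,c in((0,(255,255,255)),(.03,(0,255,255)),(.06,(0,0,255))):
  for dy in (-.053,0,.053):
    p=(proj(S,np.array([t[0],t[1]+dy,z]))-[220,50])*4.5
    cv2.circle(a,tuple(p.astype(int).tolist()),3,c,-1)
cv2.imwrite('pics/d2.png',a)
E
```

```text
[ 0.4544682  -0.31603739  0.02798952] [-0.39782759  0.27858608 -0.1711668 ] 0.08367578175099506 [-0.012 -0.01   0.14 ]
[(22, (247, 63, 7, 10), array([249.2,  67.4])), (103, (266, 99, 11, 13), array([270.9, 105. ])), (32, (266, 119, 12, 5), array([271.5, 121.4]))]
```

View pics/d2.png

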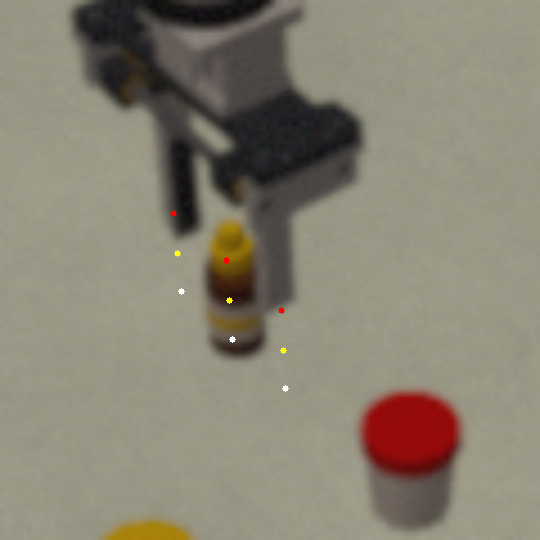

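The bottle is upright and the tips are at z ≈ 0.055, so the offset is about 26 mm. I'll descend to reported z ≈ -0.003 (true tips ≈ 0.024), watching the force.

Call:
{"method": "carry_out", "body": {"motion": "-0.005 0 0.05 0 0 0 1;0 0 0.05 0 0 0 1;0 0 0.03 0 0 0 1;0 0 0.025 0 0 0 1;0 0 0 0 0 0 1"}}

```text
time: 14.38
tool_pos: [0.4532, -0.3158, -0.0036]
ee_rot: [-3.141, 0.001, -0.0]
wrist_force: [-0.2, 0.8, 0.5]
width: 0.094
finger_force: 0.0
```

Call:
{"method": "carry_out", "body": {"motion": "0 0 0 0 0 0 0.5;0 0 0 0 0 0 0.4;0 0 0 0 0 0 0.3;0 0 0 0 0 0 0.2;0 0 0 0 0 0 0.1;0 0 0 0 0 0 0.1;0 0 0 0 0 0 0.1;0 0 0 0 0 0 0.1"}}

```text
time: 15.38
tool_pos: [0.4535, -0.3162, -0.003]
ee_rot: [3.141, -0.0, -0.0]
wrist_force: [-0.0, -0.9, 0.4]
width: 0.0332
finger_force: 30.0
```

Call:
{"method": "carry_out", "body": {"motion": "0 0 -0.05 0 0 0 0.1;0 0 -0.1 0 0 0 0.1;0 0 -0.15 0 0 0 0.1;0 0 -0.2 0 0 0 0.1;0 0 -0.15 0 0 0 0.1;0 0 -0.1 0 0 0 0.1;0.05 -0.1 0 0 0 0 0.1;0.05 -0.2 0 0 0 0 0.1;0.05 -0.2 0 0 0 0 0.1;0.05 -0.2 0 0 0 0 0.1;0.05 -0.2 0 0 0 0 0.1;0.05 -0.2 0 0 0 0 0.1"}}

```text
time: 16.88
tool_pos: [0.5136, -0.0946, 0.1476]
ee_rot: [3.141, -0.001, -0.0]
wrist_force: [-0.2, 1.2, -0.8]
width: 0.0331
finger_force: 30.0
```

Call:
{"method": "carry_out", "body": {"motion": "0.05 -0.2 0 0 0 0 0.1;0.05 -0.2 0 0 0 0 0.1;0.05 -0.2 0 0 0 0 0.1;0.1 -0.2 0 0 0 0 0.1;0.1 -0.2 0 0 0 0 0.1;0.05 -0.15 0 0 0 0 0.1;0.05 -0.1 0 0 0 0 0.1;0 0 0 0 0 0 0.1;0 0 0 0 0 0 0.1"}}

```text
time: 18.0
tool_pos: [0.6032, 0.1532, 0.1471]
ee_rot: [3.141, 0.0, -0.0]
wrist_force: [0.2, 0.3, -1.3]
width: 0.0331
finger_force: 30.0
```

```bash
python3 - <<'E'
from h import *
o=readout.get_obs(); print(o['tool_pos'],o['wrist_force'],o['width'],shift([.605,.169,.008]),o['joint_positions'].round(2))
E
```

```text
[0.60317352 0.15322013 0.14709018] [ 0.21132897  0.29947435 -1.29639755] 0.03305350697449839 [ 0.009 -0.079  0.695] [ 0.16  0.26  1.24 -0.    1.65  1.73]
```

Call:
{"method": "carry_out", "body": {"motion": "0.009 -0.05 0 0 0 0 0.1;0 -0.029 0 0 0 0 0.1;0 0 0.1 0 0 0 0.1;0 0 0.15 0 0 0 0.1;0 0 0.15 0 0 0 0.1;0 0 0.15 0 0 0 0.1;0 0 0.1 0 0 0 0.1;0 0 0.04 0 0 0 0.1;0 0 0 0 0 0 0.1"}}

```text
time: 19.12
tool_pos: [0.6054, 0.1698, 0.009]
ee_rot: [3.141, -0.0, -0.0]
wrist_force: [0.3, -0.5, -1.5]
width: 0.0334
finger_force: 30.0
```

```bash
python3 - <<'E'
from h import *
S=imaging.snapshot("scene"); o=readout.get_obs(); print(o['tool_pos'],o['wrist_force'],o['width'])
a=cv2.resize(S['pixels'][200:330,280:420,::-1],None,fx=4,fy=4); cv2.imwrite('pics/d3.png',a)
E
```

```text
[0.60604061 0.16988679 0.00992145] [ 0.12177809 -0.09620198 -0.80799797] 0.033383417564321505
```

View pics/d3.png

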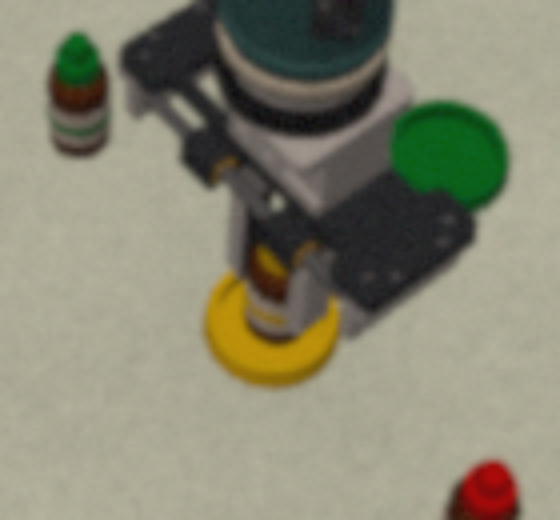

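The yellow bottle is upright above the recess and centred: base at (270,330), dish at (272,325) in the crop. Lowering now.

Call:
{"method": "carry_out", "body": {"motion": "0 0 0.015 0 0 0 0.1;0 0 0.01 0 0 0 0.1;0 0 0.01 0 0 0 0.1;0 0 0.004 0 0 0 0.1;0 0 0 0 0 0 0.1"}}

```text
time: 19.8
tool_pos: [0.6054, 0.1698, 0.0012]
ee_rot: [3.142, -0.0, -0.0]
wrist_force: [0.2, -0.1, -1.0]
width: 0.0332
finger_force: 30.0
```

Call:
{"method": "carry_out", "body": {"motion": "0 0 0.006 0 0 0 0.1;0 0 0.004 0 0 0 0.1;0 0 0 0 0 0 0.1"}}

```text
time: 20.18
tool_pos: [0.6056, 0.1698, 0.001]
ee_rot: [3.142, -0.001, -0.0]
wrist_force: [-3.4, -1.4, 6.5]
width: 0.0334
finger_force: 30.0
```

Call:
{"method": "carry_out", "body": {"motion": "0 0 0 0 0 0 0.4;0 0 0 0 0 0 0.5;0 0 0 0 0 0 0.7;0 0 0 0 0 0 1;0 0 0 0 0 0 1;0 0 0 0 0 0 1;0 0 -0.1 0 0 0 1;0 0 -0.2 0 0 0 1;0 0 -0.2 0 0 0 1;0 0 -0.2 0 0 0 1;0 0 -0.05 0 0 0 1;0 0 0 0 0 0 1"}}

```text
time: 21.68
tool_pos: [0.6056, 0.1698, 0.15]
ee_rot: [-3.141, -0.002, -0.0]
wrist_force: [-0.5, -0.4, 0.1]
width: 0.094
finger_force: 0.0
```

```bash
python3 - <<'E'
from h import *
o=readout.get_obs(); print(o['tool_pos'],shift([.610,.0115,-.003]))
S=imaging.snapshot("scene")
for c in ('yellow','green'): print([b for b in blobs(S['pixels'],c,90) if b[2][1]>90])
cv2.imwrite('pics/d4.png',cv2.resize(S['pixels'][100:340,240:480,::-1],None,fx=2.4,fy=2.4))
E
```

```text
[0.60562253 0.16979757 0.15000187] [0.021 0.792 0.765]
[(433, (240, 165, 25, 22), array([252.1, 175.7])), (22, (323, 178, 9, 8), array([326.4, 181. ])), (798, (331, 256, 34, 41), array([347.5, 278.9]))]
[(13, (353, 101, 5, 8), array([355. , 104.5])), (14, (545, 114, 7, 6), array([548.1, 116.7])), (107, (294, 208, 11, 13), array([298.9, 214.8])), (544, (380, 226, 27, 28), array([393.3, 240.4]))]
```

View pics/d4.png

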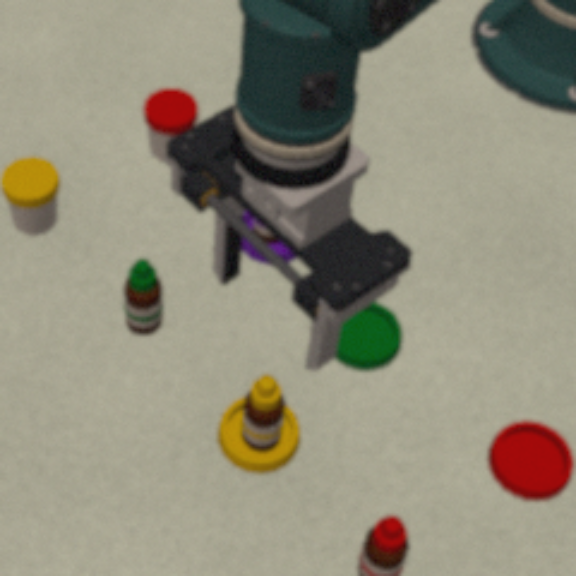

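The yellow bottle stands upright in its dish at (262,430) in the crop. Green next; one picture remains, so I'll verify the rest numerically.

Call:
{"method": "carry_out", "body": {"motion": "0.011 0.15 0 0 0 0 1;0.01 0.25 0 0 0 0 1;0 0.2 0 0 0 0 1;0 0.15 0 0 0 0 1;0 0.042 0 0 0 0 1;0 0 0 0 0 0 1;0 0 0.1 0 0 0 1;0 0 0.2 0 0 0 1;0 0 0 0 0 0 1"}}

```text
time: 22.85
tool_pos: [0.6063, 0.0132, 0.0846]
ee_rot: [-3.14, 0.009, 0.002]
wrist_force: [0.4, 0.4, -0.5]
width: 0.0939
finger_force: 0.0
```

```bash
python3 -c "
from h import *
print(shift([.610,.0115,-.003]))"
```

```text
[0.023 0.009 0.438]
```

Call:
{"method": "carry_out", "body": {"motion": "0 0 0.15 0 0 0 1;0 0 0.15 0 0 0 1;0 0 0.1 0 0 0 1;0 0 0.05 0 0 0 1;0 0 0 0 0 0 1;0 0 0 0 0 0 1"}}

```text
time: 23.6
tool_pos: [0.6107, 0.0114, 0.0008]
ee_rot: [3.141, -0.003, 0.0]
wrist_force: [0.6, 0.2, -0.6]
width: 0.0941
finger_force: 0.0
```

Call:
{"method": "carry_out", "body": {"motion": "0 0 0.015 0 0 0 1;0 0 0 0 0 0 0.5;0 0 0 0 0 0 0.4;0 0 0 0 0 0 0.3;0 0 0 0 0 0 0.2;0 0 0 0 0 0 0.1;0 0 0 0 0 0 0.1;0 0 0 0 0 0 0.1;0 0 0 0 0 0 0.1"}}

```text
time: 24.72
tool_pos: [0.6096, 0.0111, -0.0038]
ee_rot: [3.141, -0.0, -0.0]
wrist_force: [1.1, -0.7, -0.8]
width: 0.0337
finger_force: 30.0
```

Call:
{"method": "carry_out", "body": {"motion": "0 0 -0.05 0 0 0 0.1;0 0 -0.1 0 0 0 0.1;0 0 -0.15 0 0 0 0.1;0 0 -0.2 0 0 0 0.1;0 0 -0.15 0 0 0 0.1;0 0 -0.1 0 0 0 0.1;-0.1 -0.1 0 0 0 0 0.1;-0.15 -0.15 0 0 0 0 0.1;-0.2 -0.175 0 0 0 0 0.1;-0.19 -0.16 0 0 0 0 0.1;-0.1 -0.1 0 0 0 0 0.1;0 0 0 0 0 0 0.1"}}

```text
time: 26.22
tool_pos: [0.4605, 0.1496, 0.1471]
ee_rot: [-3.141, -0.001, 0.003]
wrist_force: [-0.8, 0.8, -1.3]
width: 0.0337
finger_force: 30.0
```

```bash
python3 - <<'E'
from h import *
o=readout.get_obs(); print(o['tool_pos'],o['wrist_force'],o['width'],shift([.462,.148,.008]),o['joint_positions'].round(2))
E
```

```text
[0.46053223 0.14960941 0.14708846] [-0.78427934  0.78905276 -1.29244457] 0.0336512714178734 [0.006 0.008 0.695] [ 0.2  -0.05  1.57  0.    1.62  1.76]
```

Call:
{"method": "carry_out", "body": {"motion": "0.006 0.005 0.1 0 0 0 0.1;0 0 0.15 0 0 0 0.1;0 0 0.15 0 0 0 0.1;0 0 0.15 0 0 0 0.1;0 0 0.1 0 0 0 0.1;0 0 0.05 0 0 0 0.1;0 0 0.015 0 0 0 0.1;0 0 0.015 0 0 0 0.1;0 0 0 0 0 0 0.1;0 0 0 0 0 0 0.1"}}

```text
time: 27.48
tool_pos: [0.4632, 0.1475, 0.0008]
ee_rot: [-3.141, -0.001, 0.0]
wrist_force: [-0.4, -0.2, -0.9]
width: 0.0331
finger_force: 30.0
```

Call:
{"method": "carry_out", "body": {"motion": "0 0 0.006 0 0 0 0.1;0 0 0.004 0 0 0 0.1;0 0 0 0 0 0 0.1"}}

```text
time: 27.85
tool_pos: [0.4634, 0.1475, 0.0001]
ee_rot: [-3.141, -0.002, 0.0]
wrist_force: [-3.2, -1.3, 6.4]
width: 0.0333
finger_force: 30.0
```

Contact, the same as for yellow. I'll release and rise.

Call:
{"method": "carry_out", "body": {"motion": "0 0 0 0 0 0 0.4;0 0 0 0 0 0 0.5;0 0 0 0 0 0 0.7;0 0 0 0 0 0 1;0 0 0 0 0 0 1;0 0 0 0 0 0 1;0 0 -0.1 0 0 0 1;0 0 -0.2 0 0 0 1;0 0 -0.2 0 0 0 1;0 0 -0.2 0 0 0 1;0 0 -0.05 0 0 0 1;0 0 0 0 0 0 1"}}

```text
time: 29.35
tool_pos: [0.4627, 0.1474, 0.1478]
ee_rot: [3.142, -0.0, -0.0]
wrist_force: [-0.6, 0.1, -0.0]
width: 0.0937
finger_force: 0.0
```

```bash
python3 - <<'E'
from h import *
o=readout.get_obs(); print(o['tool_pos'],shift([.610,.3225,-.003]))
S=imaging.snapshot("scene")
for c in ('green','red'): print([b for b in blobs(S['pixels'],c,90) if b[2][1]>100 and b[0]>30])
E
```

```text
[0.46274993 0.14737509 0.14782823] [ 0.736 -0.876  0.754]
[(105, (389, 215, 11, 12), array([394.4, 220.8])), (407, (376, 227, 31, 27), array([390.5, 242. ]))]
[(352, (300, 137, 22, 20), array([310.7, 146.1])), (893, (444, 275, 35, 33), array([460.8, 291.5])), (185, (394, 315, 16, 16), array([401.7, 322.8]))]
```

The green cap sits about 20 px above its dish, so it is upright. Now red.

Call:
{"method": "carry_out", "body": {"motion": "0.1 -0.1 0 0 0 0 1;0.15 -0.2 0 0 0 0 1;0.2 -0.2 0 0 0 0 1;0.15 -0.2 0 0 0 0 1;0.1 -0.1 0 0 0 0 1;0.036 -0.076 0 0 0 0 1;0 0 0 0 0 0 1;0 0 0 0 0 0 1;0 0 0.1 0 0 0 1;0 0 0.2 0 0 0 1;0 0 0 0 0 0 1;0 0 0 0 0 0 1"}}

```text
time: 30.9
tool_pos: [0.6103, 0.3222, 0.0895]
ee_rot: [-3.141, -0.001, -0.001]
wrist_force: [-0.4, 0.3, 0.6]
width: 0.094
finger_force: 0.0
```

```bash
python3 -c "
from h import *
print(shift([.610,.3225,-.003]))"
```

```text
[-0.002 -0.001  0.462]
```

Call:
{"method": "carry_out", "body": {"motion": "0 0 0.15 0 0 0 1;0 0 0.15 0 0 0 1;0 0 0.1 0 0 0 1;0 0 0.06 0 0 0 1;0 0 0 0 0 0 1;0 0 0 0 0 0 0.5;0 0 0 0 0 0 0.4;0 0 0 0 0 0 0.3;0 0 0 0 0 0 0.2;0 0 0 0 0 0 0.1;0 0 0 0 0 0 0.1;0 0 0 0 0 0 0.1"}}

```text
time: 32.4
tool_pos: [0.6099, 0.3224, -0.004]
ee_rot: [3.141, 0.0, -0.0]
wrist_force: [0.1, -0.7, -0.2]
width: 0.0338
finger_force: 30.0
```

Call:
{"method": "carry_out", "body": {"motion": "0 0 0 0 0 0 0.1;0 0 0 0 0 0 0.1"}}

```text
time: 32.65
tool_pos: [0.6099, 0.3224, -0.0039]
ee_rot: [3.141, 0.0, -0.0]
wrist_force: [-0.3, -0.1, -0.3]
width: 0.033
finger_force: 30.0
```

Call:
{"method": "carry_out", "body": {"motion": "0 0 -0.05 0 0 0 0.1;0 0 -0.1 0 0 0 0.1;0 0 -0.15 0 0 0 0.1;0 0 -0.2 0 0 0 0.1;0 0 -0.15 0 0 0 0.1;0 0 -0.1 0 0 0 0.1;-0.1 -0.01 0 0 0 0 0.1;-0.2 -0.01 0 0 0 0 0.1;-0.2 -0.01 0 0 0 0 0.1;-0.2 -0.01 0 0 0 0 0.1;-0.14 -0.008 0 0 0 0 0.1;0 0 0 0 0 0 0.1"}}

```text
time: 34.15
tool_pos: [0.441, 0.3329, 0.1486]
ee_rot: [-3.14, -0.003, 0.002]
wrist_force: [1.2, 0.2, -1.6]
width: 0.0333
finger_force: 30.0
```

```bash
python3 - <<'E'
from h import *
o=readout.get_obs(); print(o['tool_pos'],o['wrist_force'],o['width'],shift([.4405,.332,.008]),o['joint_positions'].round(2))
E
```

```text
[0.44102101 0.33289492 0.14856891] [ 1.20860443  0.19803608 -1.62001028] 0.03325142549122807 [-0.005  0.006  0.703] [0.54 0.1  1.42 0.   1.62 2.11]
```

Call:
{"method": "carry_out", "body": {"motion": "-0.005 0 0.1 0 0 0 0.1;0 0 0.15 0 0 0 0.1;0 0 0.15 0 0 0 0.1;0 0 0.15 0 0 0 0.1;0 0 0.1 0 0 0 0.1;0 0 0.05 0 0 0 0.1;0 0 0.015 0 0 0 0.1;0 0 0.012 0 0 0 0.1;0 0 0 0 0 0 0.1;0 0 0 0 0 0 0.1"}}

```text
time: 35.4
tool_pos: [0.4414, 0.3324, 0.0014]
ee_rot: [-3.141, -0.001, -0.0]
wrist_force: [-1.2, 0.3, 0.1]
width: 0.0336
finger_force: 30.0
```

Call:
{"method": "carry_out", "body": {"motion": "0 0 0.006 0 0 0 0.1;0 0 0.004 0 0 0 0.1;0 0 0 0 0 0 0.1"}}

```text
time: 35.78
tool_pos: [0.4413, 0.3324, -0.0]
ee_rot: [-3.141, -0.001, -0.0]
wrist_force: [-1.6, -1.2, 5.5]
width: 0.0337
finger_force: 30.0
```

Call:
{"method": "carry_out", "body": {"motion": "0 0 0 0 0 0 0.4;0 0 0 0 0 0 0.5;0 0 0 0 0 0 0.7;0 0 0 0 0 0 1;0 0 0 0 0 0 1;0 0 0 0 0 0 1;0 0 -0.1 0 0 0 1;0 0 -0.2 0 0 0 1;0 0 -0.2 0 0 0 1;0 0 -0.2 0 0 0 1;0 0 -0.1 0 0 0 1;0 0 0 0 0 0 1"}}

```text
time: 37.28
tool_pos: [0.4421, 0.3329, 0.161]
ee_rot: [-3.139, -0.004, -0.0]
wrist_force: [-0.5, -0.9, -0.7]
width: 0.0941
finger_force: 0.0
```

```bash
python3 - <<'E'
from h import *
S=imaging.snapshot("scene"); cv2.imwrite('pics/end.png',S['pixels'][:,:,::-1])
E
```

```text
(no output)
```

View pics/end.png

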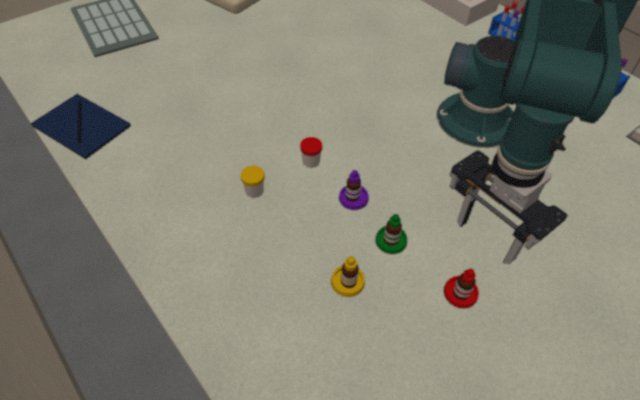

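All four bottles stand upright in their own dishes: violet (353,190), green (393,233), yellow (349,274), red (464,285). The pots are unmoved at (253,180) and (311,150), and the gripper is clear.

```bash
python3 -c "
from h import *
print(robot.close_job())"
```

```text
the job is handed in; nothing more can be done
None
```

The job is handed in: the last picture showed all four bottles upright in their own holders, placed in the order violet, yellow, green, red, with both pots where they were; yellow was first gripped by its collar and re-gripped without falling, and it took about 37 s.

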